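Park the linear axis: push its pin round the L-slot gate

ROBOT

A 7-joint arm with a two-finger parallel gripper is mounted at the origin on the work surface. World frame = base frame: x ahead of the robot, y to its left, z up, the work surface at z = 0. Lengths are in m, angles in rad, forces in N, time in s.
With the tool pointing down it reaches from about 0.4 to 0.85 m from the base axis. Payload 4.5 kg.
Tool frame: the origin (TCP) lies at the centre of the arm's flange, where the gripper is bolted on; the fingertips stand 166 mm ahead of it and the grasp point (between the pads) lies 147 mm ahead of it (r.grip_depth is the distance from the TCP to the grasp point, in m); z points along the fingers, y is the line along which they close (so a half turn about z gives the same grasp; the last joint's range is limited). The gripper opens to 88 mm and grips with 3 to 60 N. Pads are 18 mm wide; open, the fingers measure 123 mm over their backs; the gripper's body (75 mm by 187 mm) begins 45 mm behind the grasp point.
Start: joints at [1.38, 0.689, -0.195, 1.565, 0.157, 0.902, -0.215], TCP at [0.139, -0.609, 0.405] pointing down, gripper open.
Joint ranges: [-3.01, 3.01], [-0.46, 2.08], [-1.47, 1.51], [0.13, 2.56], [-1, 4.14], [0.04, 2.09], [-2.66, 2.66]. Speed limits (rad/s): [2.57, 2.57, 3.14, 3.14, 3.14, 3.14, 3.14].

INTERFACE

Orientations are given as a unit quaternion [x, y, z, w].
In Python, from plant import status, cams, r, finder gives the robot as it stands.
- The arm moves only by the tool play_rows, never from a script. Its argument "rows" is a list of rows, each a list of 7 numbers: the opening in per cent of the stroke, from 0 (shut) to 100 (fully open), then the shift along the tool's x, y, z in m, then the turn, a rotation vector about the tool's x, y, z in degrees. A call has 1 to 8 rows; each row shifts and turns the commanded pose from where the row before left it, along the tool's axes as they then stand; what a row does not reach is not made up. A row lasts 1/8 s, in which the tool goes at most 62.5 mm and 10.7 degrees, less where a joint would pass 70% of its speed; a pose out of reach is approached as far as the arm can. A call with a gripper value outside its range is refused whole. The fingers move at their own pace and stop on an object; "grip_force" is the grip in N (left out, the last holds). Time passes only in rows, so rows that do not move let the fingers close. It gives the time, the measured TCP pose, the force, the opening and the grip force at its end, in the units of the state.
- status.get_state(): the state, without advancing time (a new reading comes with each control period).
- cams.snapshot(name): name is "side" or "top"; returns the picture (420x560x3 uint8, red, green, blue); there is no depth.
- cams.camera_params(name): a dict with "vfov" (degrees; the focal length in pixels is half the picture's height over the tangent of half this angle, whatever the lens; pixels are square), "cx", "cy" (the principal point, pixels), "R" (3x3) and "t" (3): a world point X has camera coordinates R X + t. Camera axes: x right, y down, z forward; pixel columns grow to the right and rows downward; lengths in m; the calibration is good to about 2 mm. A picture is of the moment at which its call begins. camera_params takes no time and is no camera call.
- r.finish_job(): hands the job in; it is judged then, once.
Trained networks look in the newest picture that a camera, given by its name, has taken for a name from the list of things; names that differ only in an ending like _2 or _b are one class to them, and where a whole thing is asked for, a point or a joint stands for the part that bears it (a point fixed in the world has none). Each returns a list of dicts, best first, with "score" (0 to 1); they miss things now and then, are a little off and sometimes report something else, mostly with a low value. They report only what shows in the picture. A call takes as long as a camera call.
- finder.spot_in(camera, label): "at" ([x, y, z] in m, in the coordinates of the camera as it stood for that picture, good to about 4 mm: the middle of the surface that is visible of it).
- finder.regions_of(camera, label): "mask" (420x560 bool, what is visible of it).
The state is a dict: "clock": time; "q": joint angles; "qd": joint speeds; "joint_torque": joint torques, N m; "tool_pos": TCP position; "eef_rot": TCP orientation; "contact_force": force on the tool from outside, world axes, zero at the start; "moment": the same for the moment, N m; "opening": opening from 0.0 (shut) to 1.0 (fully open); "finger_force": force on a finger pad.
Only numpy, scipy, OpenCV 4.12 (cv2) and the standard library are available. Lean on these libraries where they do the work, as an engineer would, in place of code of your own. Each camera call takes 0.05 s, during which the arm holds its last target. There are 200 camera calls.

TASK

Park and lock the linear axis: push the red knob with your fingertips along the long leg of the L-shaped slot in the brass plate to the corner, then sideways along the short leg until it is fully home at the end beside the green dot. Only push the knob: do not grip it or pull it up. Leave the screw box, the cordless driver and the two standing standoffs where they are, and finish clear of everything.

Things in the scene. Friction and masses are not known exactly. Their poses are not given: they have to be found in the camera images.
- module: Linear axis fixed to the machine bed, placed anew each time. Origin on the bed below its brass gate plate; x runs along the slot's long leg from start to corner, y along the short leg from corner to end, z up. In mm: dark base x -130..130, y -112..88, 6 high; brass plate x -80..80, y -35..80, top face at z 28, screw heads to z 31; rail and carriage y -101..-49.
- slot_start (a point): Start of the slot's long leg, on its centre line, at the plate's top face (28 mm above the bed). Module coordinates (-50, 0) mm. The L-shaped slot is 15 mm wide and goes through the plate. Beyond the plate, on the rail side (module y -105..-45 mm), black end blocks stand at x -142..-130 (28 mm high) and 130..142 (34 mm), and a motor at x 142..200 (44 mm).
- slot_corner (a point): Corner of the slot, on its centre line, at the plate's top face: 100 mm from slot_start along the module's x
- slot_end (a point): Home end of the slot's short leg, on its centre line, at the plate's top face: 45 mm from slot_corner along the module's y. A green dot 14 mm across is painted on the plate 20 mm further along y.
- knob_top (a point): Centre of the top of the red knob, 60 mm above the bed. The knob is an upright cylinder, 28 mm in diameter, 34 to 60 mm above the bed, on a steel pin 10 mm thick that runs in the slot with 2.5 mm play each side; the slot's walls stop it rigidly. It resists a slow push with about 2 to 4 N and stays where it is left.
- carriage (a joint): How far the pin has gone along the long leg, m: 0 at slot_start, 0.100 at the corner (it meets the far wall at 0.1025); starts at 0 to 0.03. Knob and carriage block (70 x 52 mm, top 30 mm above the bed, on the rail) move together along the long leg.
- shift (a joint): how far the pin has gone along the short leg, m: 0 on the long leg's centre line, 0.045 at slot_end (it stops at the slot's end at 0.0475)
- pin (a joint): how far the knob and pin are pulled up, m: 0 normally; a light spring (about 2 N) holds them down. It must stay down.
- screw_box: open white carton of screws 100 x 70 x 42 mm with a cardboard flap, loose, standing near the +y side of the module; origin under its centre
- driver: black cordless driver, loose, lying on its side near the -y side of the module, about 53 mm high; barrel 180 mm along its x, handle and battery out to its -y by 150 mm; origin under its barrel
- standoff_brass: brass round standoff, upright, 24 mm in diameter, 45 mm high, loose; origin under its centre
- standoff_black: black round standoff, upright, 24 mm in diameter, 45 mm high, loose; origin under its centre

How it is judged:
By the outcome, as a careful person would: the job done as asked, in the order asked, and still so for the second after the job is handed in, with the robot touching nothing.
It also fails if it takes over 45 s, if anything falls off the work surface, if the arm or the gripper's body presses on something with over 40 N, if the wrist force passes 120 N, or if a joint passes its speed limit or range.

## Working session

There is one attempt and no reset: what is moved stays moved. The work goes in short steps, Python scripts to look and compute and a tool call to move; the robot and the scene stay as the last step left them, time stands still between calls to the robot, and variables do not carry over. Pictures are saved under pics/ and viewed, at most 10 in all, crops included, and the job is handed in when it is done.

Besides the shell and the picture viewer there is one more tool, called after "Emit:" by a JSON object that holds its "name" and its "arguments", one argument or row to a line. play_rows: Moves the arm, as the interface text tells. Its arguments: {"type":"object","properties":{"rows":{"type":"array","items":{"type":"array","items":{"type":"number"}}},"grip_force":{"type":"number"}},"required":["rows"]}

```bash
mkdir -p pics; cat > h.py <<'E'
import numpy as np, cv2
from plant import status, cams, r, finder
def snap(n,f):
    im=cams.snapshot(n); cv2.imwrite('pics/'+f,im[:,:,::-1]); return im
def P(n):
    c=cams.camera_params(n); f=210/np.tan(np.radians(c['vfov'])/2)
    return c,f,np.array(c['R']),np.array(c['t'])
def ray(n,u,v,z):
    c,f,R,t=P(n); d=R.T@np.array([(u-c['cx'])/f,(v-c['cy'])/f,1]); o=-R.T@t
    return o+d*(z-o[2])/d[2]
def spot(n,l):
    c,f,R,t=P(n); return [(round(d['score'],2),(R.T@(np.array(d['at'])-t)).round(4)) for d in finder.spot_in(n,l)[:2]]
E
python3 - <<'E'
from h import *
for n in('top','side'):
    im=snap(n,n+'0.png'); print(n,cams.camera_params(n))
    for l in('knob_top','slot_start','slot_corner','slot_end','screw_box','driver','standoff_brass','standoff_black'): print(l,spot(n,l))
s=status.get_state(); print(s)
E
```

```text
top {'vfov': 46.71498797458537, 'cx': 274.08871055522013, 'cy': 212.72800069030092, 'R': array([[-0.00411064, -0.99994865,  0.00926267],
       [-0.98836762,  0.00265448, -0.1520605 ],
       [ 0.15202811, -0.00977999, -0.98832778]]), 't': array([0.06168825, 0.55385839, 1.19321403])}
knob_top [(0.63, array([ 0.5528, -0.045 ,  0.0576]))]
slot_start [(0.92, array([ 0.5665, -0.0813,  0.0182]))]
slot_corner [(0.6, array([ 0.5638, -0.081 ,  0.0169]))]
slot_end [(0.87, array([ 0.5661, -0.0758,  0.0163]))]
screw_box [(0.92, array([0.7217, 0.0782, 0.0172]))]
driver [(0.56, array([ 0.4023, -0.2996,  0.0406]))]
standoff_brass [(0.5, array([ 0.4019, -0.1234,  0.0461]))]
standoff_black [(0.39, array([0.5874, 0.1003, 0.0402]))]
side {'vfov': 50.29520865495172, 'cx': 272.55235026786096, 'cy': 207.33868232650408, 'R': array([[ 0.99518892, -0.09716103,  0.01259965],
       [-0.04943677, -0.60901954, -0.79161304],
       [ 0.08458737,  0.78718164, -0.61089282]]), 't': array([-0.55121014,  0.1273331 ,  0.89853938])}
knob_top [(0.48, array([ 0.5499, -0.0566,  0.0612]))]
slot_start [(0.57, array([ 0.573
[... 436 characters left out ...]
 ,  0.68909697, -0.19460529,  1.56526982,  0.15729186,
        0.90248611, -0.21517208]), 'qd': array([ 2.95734333e-04,  4.75394774e-05, -3.68670649e-04, -1.02837148e-03,
       -1.08046262e-04,  3.07131995e-04,  1.01726651e-03]), 'joint_torque': array([ 4.72266493e-04, -5.27486694e+01, -1.26699854e+00, -1.53745705e+01,
       -5.19466319e-02, -8.07079814e-04, -9.78469972e-08]), 'tool_pos': array([ 0.13936482, -0.60928771,  0.40475281]), 'eef_rot': array([9.93691625e-01, 1.12147001e-01, 2.04662237e-05, 5.84384185e-05]), 'contact_force': array([-0.15159701, -0.24532767,  0.01723986]), 'moment': array([ 0.00225205, -0.06876164,  0.05002897]), 'finger_force': 0.0, 'opening': 1.0008621346154143}
```

View pics/top0.png

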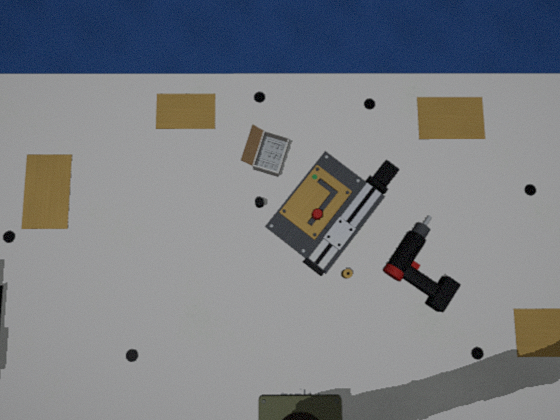

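View pics/side0.png

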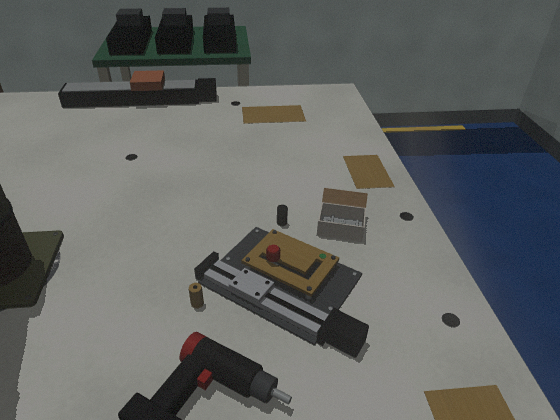

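The top view shows the knob at about (317,213), the green dot at (314,178) and the slot corner near (337,190). The side view shows the knob at (273,252). Next I fit the module pose from the brass plate's outline.

```bash
python3 - <<'E'
from h import *
for n,box in(('top',(260,360,150,260)),('side',(230,350,215,310))):
    im=cv2.imread('pics/%s0.png'%n); hsv=cv2.cvtColor(im,cv2.COLOR_BGR2HSV)
    x0,x1,y0,y1=box
    def mask(lo,hi):
        m=cv2.inRange(hsv,lo,hi); k=np.zeros_like(m); k[y0:y1,x0:x1]=m[y0:y1,x0:x1]; return k
    b=mask((12,90,60),(30,255,255))
    b=cv2.morphologyEx(b,cv2.MORPH_OPEN,np.ones((3,3)))
    cs,_=cv2.findContours(b,cv2.RETR_EXTERNAL,cv2.CHAIN_APPROX_NONE); c=max(cs,key=cv2.contourArea)[:,0]
    h=cv2.convexHull(c)[:,0]
    w=np.array([ray(n,u,v,.028)[:2] for u,v in h])
    (cx,cy),sz,a=cv2.minAreaRect((w*1000).astype(np.float32)); print(n,'rect',cx,cy,sz,a)
    g=mask((45,80,50),(85,255,255)); v,u=np.nonzero(g); gp=ray(n,u.mean(),v.mean(),.028); print('green',len(u),gp)
    rd=mask((0,150,60),(8,255,255))|mask((172,150,60),(180,255,255)); v,u=np.nonzero(rd)
    print('red',len(u),u.min(),u.max(),v.min(),v.max(),ray(n,u.mean(),v.mean(),.052 if n=='top' else .048))
im=cv2.imread('pics/top0.png')[130:290,230:430]; a=cv2.resize(im,None,fx=3.9,fy=3.7,interpolation=2)
cv2.imwrite('pics/crop.png',a)
E
```

```text
top rect 585.516845703125 -47.26844787597656 (116.45149230957031, 161.41812133789062) 51.420650482177734
green 19 [ 0.651652   -0.04511181  0.028     ]
red 87 312 322 209 218 [ 0.55029364 -0.04784461  0.052     ]
side rect 584.8848876953125 -43.9798583984375 (116.0321273803711, 160.6488494873047) 51.57891845703125
green 25 [ 0.65052841 -0.04049953  0.028     ]
red 63 267 278 245 252 [ 0.55070483 -0.03184099  0.048     ]
```

View pics/crop.png

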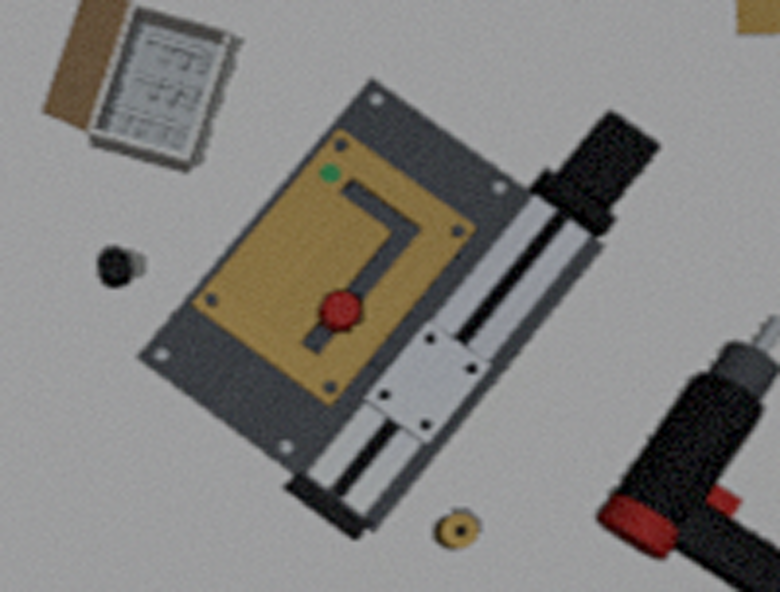

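The plate fits give a module origin of about (0.571, -0.063) with its x axis at -38.5°. The crop shows the knob on the long leg at a carriage position of about 0.024. I'll shut the fingers and turn so that tool x is module +y and tool y is module +x.

Emit:
{"name": "play_rows", "arguments": {
  "rows": [
    [0, 0, 0, 0, 0, 0, -9.65],
    [0, 0, 0, 0, 0, 0, -9.65],
    [0, 0, 0, 0, 0, 0, -9.65],
    [0, 0, 0, 0, 0, 0, -9.65],
    [0, 0.04, -0.005, 0, 0, 0, 0],
    [0, 0.05, -0.006, 0, 0, 0, 0],
    [0, 0.05, -0.006, 0, 0, 0, 0],
    [0, 0.05, -0.006, 0, 0, 0, 0]
  ]
}}

```text
clock: 1.9
tool_pos: [0.2404, -0.445, 0.4049]
eef_rot: [0.901, 0.434, 0.0, 0.0]
contact_force: [0.9, -0.3, 1.2]
opening: 0.118
finger_force: 0.0
```

Emit:
{"name": "play_rows", "arguments": {
  "rows": [
    [0, 0.05, -0.006, 0, 0, 0, 0],
    [0, 0.05, -0.006, 0, 0, 0, 0],
    [0, 0.05, -0.006, 0, 0, 0, 0],
    [0, 0.05, -0.006, 0, 0, 0, 0],
    [0, 0.05, -0.006, 0, 0, 0, 0],
    [0, 0.05, -0.006, 0, 0, 0, 0],
    [0, 0.05, -0.006, 0, 0, 0, 0],
    [0, 0.05, -0.006, 0, 0, 0, 0]
  ]
}}

```text
clock: 2.9
tool_pos: [0.4521, -0.102, 0.405]
eef_rot: [0.901, 0.434, 0.0, 0.0]
contact_force: [-0.2, 0.4, -0.1]
opening: 0.007
finger_force: 0.0
```

```bash
cat >> h.py <<'E'
from scipy.spatial.transform import Rotation as Ro
O=np.array([.5712,-.0632]); ex=np.array([.783,-.6225]); ey=np.array([.6225,.783])
def rep():
    s=status.get_state(); d=s['tool_pos'][:2]-O; M=Ro.from_quat(s['eef_rot']).as_matrix()
    print('t',s['clock'],'modxy mm',(d@ex*1e3).round(1),(d@ey*1e3).round(1),'tip z',((s['tool_pos'][2]-.166)*1e3).round(1),'yaw',np.degrees(np.arctan2(M[1,0],M[0,0])).round(2),'Mz',M[:,2].round(3),'F',s['contact_force'].round(2),'op',s['opening'])
    F=s['contact_force'][:2]; print('F mod',(F@ex).round(2),(F@ey).round(2),'q',s['q'].round(2))
E
python3 -c "from h import *; rep()"
```

```text
t 2.9 modxy mm -69.1 -104.5 tip z 239.0 yaw 51.47 Mz [ 0.001 -0.    -1.   ] F [-0.16  0.42 -0.1 ] op 0.00678538786426545
F mod -0.38 0.23 q [ 0.35  0.5  -0.34  2.03  0.26  0.66 -0.84]
```

Emit:
{"name": "play_rows", "arguments": {
  "rows": [
    [0, 0.05, -0.008, 0, 0, 0, 0],
    [0, 0.0545, -0.007, 0, 0, 0, 0],
    [0, 0, 0, 0.05, 0, 0, 0],
    [0, 0, 0, 0.05, 0, 0, 0],
    [0, 0, 0, 0.05, 0, 0, 0],
    [0, 0, 0, 0.03, 0, 0, 0],
    [0, 0, 0, 0.015, 0, 0, 0],
    [0, 0, 0, 0, 0, 0, 0]
  ]
}}

```text
clock: 3.9
tool_pos: [0.5047, -0.0122, 0.2094]
eef_rot: [0.901, 0.434, -0.0, -0.0]
contact_force: [0.7, -0.2, 0.9]
opening: 0.004
finger_force: 0.0
```

```bash
python3 - <<'E'
from h import *
rep()
a=snap('side','s1.png')[190:330,190:390]; b=snap('top','t1.png')[130:270,240:440]
cv2.imwrite('pics/c1.png',cv2.resize(np.vstack([a,b])[:,:,::-1],None,fx=2.1,fy=2.1,interpolation=2))
E
```

```text
t 3.9 modxy mm -83.8 -1.5 tip z 43.4 yaw 51.49 Mz [-0.001 -0.    -1.   ] F [ 0.67 -0.24  0.89] op 0.004455756928050948
F mod 0.67 0.23 q [ 0.01  0.88 -0.12  2.06  0.43  0.23 -1.16]
```

View pics/c1.png

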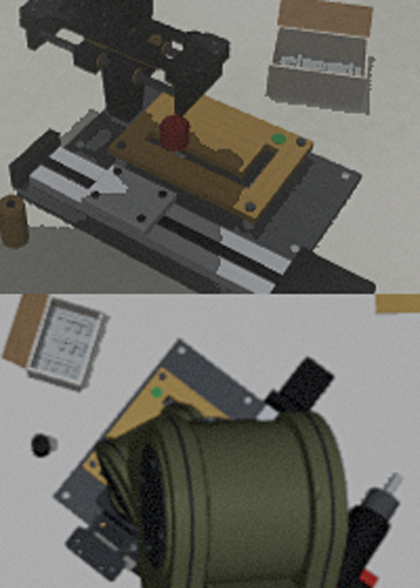

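The side crop shows the finger near (125,100) behind the knob at (174,133). There is also a dark part around (190,95), so I'll check it by projecting the tool geometry into a larger crop.

```bash
python3 - <<'E'
from h import *
im=cv2.imread('pics/s1.png')[170:290,190:350]; im=cv2.convertScaleAbs(im,alpha=1.8,beta=20); im=cv2.resize(im,None,fx=4.9,fy=4.9,interpolation=2)
c,f,R,t=P('side')
def pr(mx,my,z,col):
    X=np.append(O+mx/1e3*ex+my/1e3*ey,z/1e3); p=R@X+t; u=f*p[0]/p[2]+c['cx']; v=f*p[1]/p[2]+c['cy']
    cv2.circle(im,(int((u-190)*4.9),int((v-170)*4.9)),3,col,-1)
for a in(-17.5,17.5):
  for b in(-9,9): pr(-83.8+a,-1.5+b,43.4,(0,0,255)); pr(-83.8+a,-1.5+b,106,(255,0,255))
for a in(-93.5,93.5):
  for b in(-37,37): pr(-83.8+a,-1.5+b,107,(255,255,0))
for m in((50,0,28),(50,45,28),(-50,0,28),(50,65,28)): pr(*m,(0,255,0))
cv2.imwrite('pics/c2.png',im)
E
```

```text
(no output)
```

View pics/c2.png

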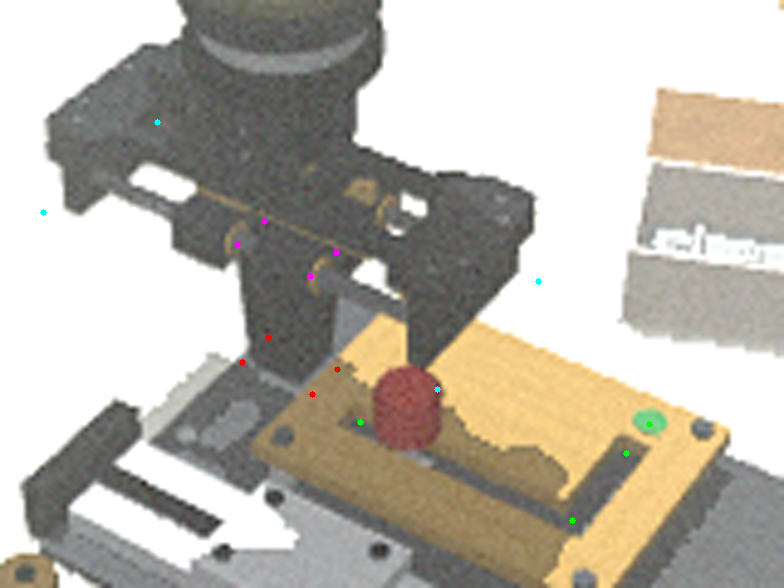

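The fingers are shut and sit where projected, and the body is well above everything. Pushing along the long leg now.

Emit:
{"name": "play_rows", "arguments": {
  "rows": [
    [0, 0.0015, 0.01, 0, 0, 0, 0],
    [0, 0, 0.008, 0, 0, 0, 0],
    [0, 0, 0.006, 0, 0, 0, 0],
    [0, 0, 0.006, 0, 0, 0, 0],
    [0, 0, 0.006, 0, 0, 0, 0],
    [0, 0, 0.006, 0, 0, 0, 0],
    [0, 0, 0.006, 0, 0, 0, 0],
    [0, 0, 0.006, 0, 0, 0, 0]
  ]
}}

```text
clock: 5.0
tool_pos: [0.548, -0.045, 0.2097]
eef_rot: [0.901, 0.434, -0.0, -0.0]
contact_force: [-2.1, 0.4, 2.7]
opening: 0.004
finger_force: 1.2
```

```bash
python3 -c "from h import *; rep()"
```

```text
t 5.0 modxy mm -29.5 -0.2 tip z 43.7 yaw 51.49 Mz [-0. -0. -1.] F [-2.13  0.43  2.65] op 0.0037116360714584944
F mod -1.94 -0.99 q [ 0.11  0.9  -0.19  1.92  0.43  0.36 -1.08]
```

Emit:
{"name": "play_rows", "arguments": {
  "rows": [
    [0, 0, 0.006, 0, 0, 0, 0],
    [0, 0, 0.006, 0, 0, 0, 0],
    [0, 0, 0.006, 0, 0, 0, 0],
    [0, 0, 0.006, 0, 0, 0, 0],
    [0, 0, 0.006, 0, 0, 0, 0],
    [0, 0, 0.006, 0, 0, 0, 0],
    [0, 0, 0.004, 0, 0, 0, 0],
    [0, 0, 0, 0, 0, 0, 0]
  ]
}}

```text
clock: 6.0
tool_pos: [0.5795, -0.0702, 0.2097]
eef_rot: [0.901, 0.434, 0.0, 0.0]
contact_force: [-0.3, 0.4, -0.3]
opening: 0.007
finger_force: 0.1
```

```bash
python3 - <<'E'
from h import *
rep()
im=snap('side','s3.png')[170:290,220:380]; im=cv2.convertScaleAbs(im[:,:,::-1],alpha=1.8,beta=20)
cv2.imwrite('pics/c3.png',cv2.resize(im,None,fx=4.9,fy=4.9,interpolation=2))
E
```

```text
t 6.0 modxy mm 10.9 -0.3 tip z 43.7 yaw 51.44 Mz [ 0.001 -0.    -1.   ] F [-0.28  0.38 -0.31] op 0.006927309817726896
F mod -0.46 0.12 q [ 0.17  0.93 -0.22  1.82  0.42  0.44 -1.03]
```

View pics/c3.png

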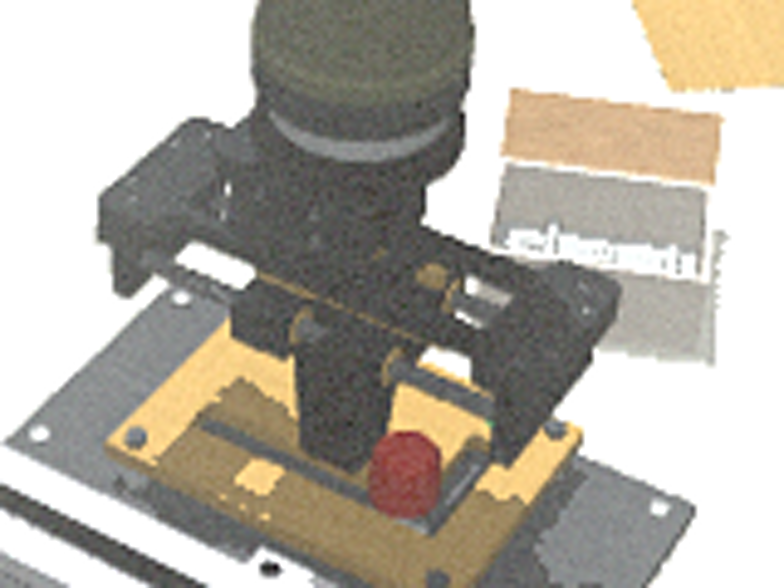

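The knob at (405,475) is a few mm short of the corner at (435,525). I'll creep forward and watch the force.

Emit:
{"name": "play_rows", "arguments": {
  "rows": [
    [0, 0, 0.002, 0, 0, 0, 0],
    [0, 0, 0.002, 0, 0, 0, 0],
    [0, 0, 0.0015, 0, 0, 0, 0],
    [0, 0, 0.001, 0, 0, 0, 0]
  ]
}}

```text
clock: 6.55
tool_pos: [0.5841, -0.0737, 0.2096]
eef_rot: [0.901, 0.434, -0.0, -0.0]
contact_force: [-1.0, 2.1, 1.0]
opening: 0.005
finger_force: 1.0
```

Emit:
{"name": "play_rows", "arguments": {
  "rows": [
    [0, 0, 0.001, 0, 0, 0, 0],
    [0, 0, 0.001, 0, 0, 0, 0]
  ]
}}

```text
clock: 6.8
tool_pos: [0.5857, -0.075, 0.2097]
eef_rot: [0.901, 0.434, -0.0, -0.0]
contact_force: [-2.1, 1.7, -0.1]
opening: 0.004
finger_force: 1.0
```

Emit:
{"name": "play_rows", "arguments": {
  "rows": [
    [0, 0, 0.001, 0, 0, 0, 0]
  ]
}}

```text
clock: 6.92
tool_pos: [0.5865, -0.0757, 0.2097]
eef_rot: [0.901, 0.434, -0.0, -0.0]
contact_force: [-1.4, 1.6, 0.4]
opening: 0.008
finger_force: 1.0
```

```bash
python3 -c "from h import *; rep()"
```

```text
t 6.925 modxy mm 19.7 -0.2 tip z 43.7 yaw 51.48 Mz [-0. -0. -1.] F [-1.39  1.57  0.41] op 0.00804300275759562
F mod -2.06 0.37 q [ 0.18  0.93 -0.23  1.79  0.42  0.47 -1.01]
```

Not at the wall yet; the force is still sliding friction only.

Emit:
{"name": "play_rows", "arguments": {
  "rows": [
    [0, 0, 0.001, 0, 0, 0, 0],
    [0, 0, 0, 0, 0, 0, 0]
  ]
}}

```text
clock: 7.18
tool_pos: [0.5874, -0.0763, 0.2097]
eef_rot: [0.901, 0.434, 0.0, 0.0]
contact_force: [-0.4, 1.7, 1.0]
opening: 0.005
finger_force: 0.8
```

Emit:
{"name": "play_rows", "arguments": {
  "rows": [
    [0, 0, 0.001, 0, 0, 0, 0],
    [0, 0, 0, 0, 0, 0, 0]
  ]
}}

```text
clock: 7.42
tool_pos: [0.5881, -0.0769, 0.2097]
eef_rot: [0.901, 0.434, 0.0, 0.0]
contact_force: [-0.5, 1.0, -0.5]
opening: 0.005
finger_force: 0.9
```

Emit:
{"name": "play_rows", "arguments": {
  "rows": [
    [0, 0, 0.001, 0, 0, 0, 0],
    [0, 0, 0, 0, 0, 0, 0]
  ]
}}

```text
clock: 7.68
tool_pos: [0.5889, -0.0775, 0.2097]
eef_rot: [0.901, 0.434, 0.0, 0.0]
contact_force: [-1.2, 1.4, 0.5]
opening: 0.004
finger_force: 0.9
```

```bash
python3 - <<'E'
from h import *
rep()
im=snap('side','s4.png')[200:290,240:360]; im=cv2.convertScaleAbs(im[:,:,::-1],alpha=1.8,beta=20)
cv2.imwrite('pics/c4.png',cv2.resize(im,None,fx=6.5,fy=6.5,interpolation=2))
E
```

```text
t 7.675 modxy mm 22.8 -0.2 tip z 43.7 yaw 51.48 Mz [ 0. -0. -1.] F [-1.21  1.38  0.48] op 0.0037017465640625654
F mod -1.81 0.33 q [ 0.19  0.93 -0.23  1.78  0.42  0.47 -1.01]
```

View pics/c4.png

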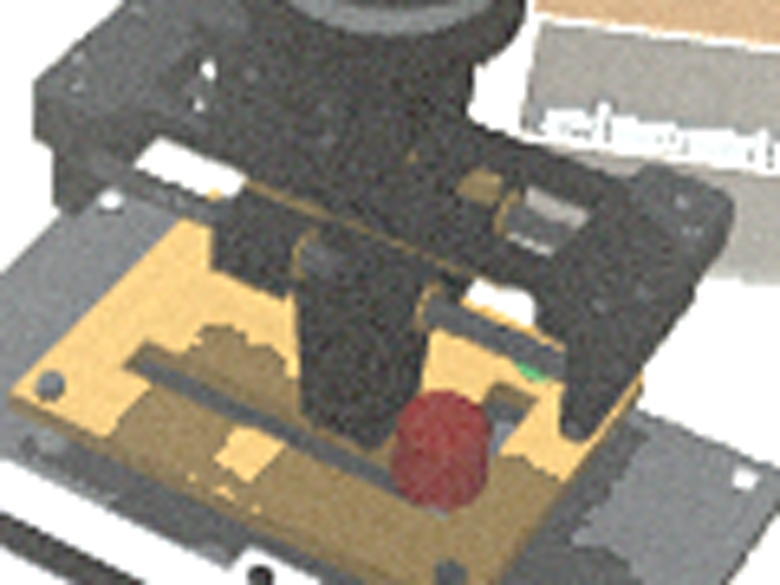

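The knob at (443,450) now almost covers the corner. The fingertips taper, so contact is closer than I assumed. I'll keep creeping to the wall.

Emit:
{"name": "play_rows", "arguments": {
  "rows": [
    [0, 0, 0.001, 0, 0, 0, 0],
    [0, 0, 0, 0, 0, 0, 0]
  ]
}}

```text
clock: 7.98
tool_pos: [0.5897, -0.0782, 0.2097]
eef_rot: [0.901, 0.434, 0.0, 0.0]
contact_force: [-1.1, 2.2, 0.5]
opening: 0.002
finger_force: 0.9
```

Emit:
{"name": "play_rows", "arguments": {
  "rows": [
    [0, 0, 0.001, 0, 0, 0, 0],
    [0, 0, 0, 0, 0, 0, 0]
  ]
}}

```text
clock: 8.22
tool_pos: [0.5903, -0.0787, 0.2097]
eef_rot: [0.901, 0.434, -0.0, -0.0]
contact_force: [-2.5, 1.6, 1.3]
opening: 0.003
finger_force: 1.2
```

Emit:
{"name": "play_rows", "arguments": {
  "rows": [
    [0, 0, 0.001, 0, 0, 0, 0],
    [0, 0, 0, 0, 0, 0, 0]
  ]
}}

```text
clock: 8.48
tool_pos: [0.5907, -0.0789, 0.2096]
eef_rot: [0.901, 0.434, -0.001, -0.001]
contact_force: [-4.7, 3.1, 1.9]
opening: 0.007
finger_force: 2.6
```

```bash
python3 -c "
from h import *; rep()
a=cams.snapshot('side')
hsv=cv2.cvtColor(a,cv2.COLOR_RGB2HSV)[215:285,270:340]
m=((hsv[...,0]<8)|(hsv[...,0]>172))&(hsv[...,1]>130)&(hsv[...,2]>35)
v,u=np.nonzero(m);u=u+270;v=v+215;print(len(u),u.min(),u.max(),v.min(),v.max())
w=ray('side',(u.min()+u.max())/2,(v.min()+v.max())/2,.047)[:2]-O; print(w@ex,w@ey)
im=cv2.cvtColor(cv2.imread('pics/s0.png' if 0 else 'pics/side0.png'),cv2.COLOR_BGR2RGB)
hsv=cv2.cvtColor(im,cv2.COLOR_RGB2HSV)[235:270,255:290]
m=((hsv[...,0]<8)|(hsv[...,0]>172))&(hsv[...,1]>130)&(hsv[...,2]>35)
v,u=np.nonzero(m);u=u+255;v=v+235;print(len(u),u.min(),u.max(),v.min(),v.max())
w=ray('side',(u.min()+u.max())/2,(v.min()+v.max())/2,.047)[:2]-O; print('start',w@ex,w@ey)
"
```

```text
t 8.475 modxy mm 25.1 -0.2 tip z 43.6 yaw 51.5 Mz [-0.001  0.    -1.   ] F [-4.71  3.13  1.85] op 0.0069244312915742
F mod -5.64 -0.48 q [ 0.19  0.94 -0.24  1.78  0.42  0.48 -1.  ]
172 301 315 261 277
0.05058676564982675 0.0014031546527006869
92 267 278 245 259
start -0.030822109872341002 0.0032930397388185075
```

The pin has met the far wall: the force rises and the knob is at module x ≈ 52. Next I back off and go round to the -y side of the knob.

Emit:
{"name": "play_rows", "arguments": {
  "rows": [
    [0, 0, -0.02, 0, 0, 0, 0],
    [0, 0, -0.015, 0, 0, 0, 0],
    [0, -0.025, 0, 0, 0, 0, 0],
    [0, -0.023, 0, 0, 0, 0, 0],
    [0, 0, 0.03, 0, 0, 0, 0],
    [0, 0, 0.03, 0, 0, 0, 0],
    [0, 0, 0, 0, 0, 0, 0]
  ]
}}

```text
clock: 9.4
tool_pos: [0.5821, -0.1361, 0.2099]
eef_rot: [0.902, 0.432, 0.001, 0.002]
contact_force: [-1.4, -0.3, -1.0]
opening: 0.007
finger_force: 0.0
```

```bash
python3 -c "from h import *; rep()"
```

```text
t 9.4 modxy mm 53.9 -50.3 tip z 43.9 yaw 51.19 Mz [ 0.004 -0.002 -1.   ] F [-1.38 -0.3  -0.97] op 0.007305878942667436
F mod -0.9 -1.09 q [ 0.29  0.94 -0.25  1.77  0.45  0.48 -0.94]
```

Emit:
{"name": "play_rows", "arguments": {
  "rows": [
    [0, 0.01, -0.002, 0, 0, 0, 0],
    [0, 0.008, 0, 0, 0, 0, 0],
    [0, 0.005, 0, 0, 0, 0, 0],
    [0, 0.005, 0, 0, 0, 0, 0],
    [0, 0.005, 0, 0, 0, 0, 0],
    [0, 0.005, 0, 0, 0, 0, 0],
    [0, 0.005, 0, 0, 0, 0, 0],
    [0, 0, 0, 0, 0, 0, 0]
  ]
}}

```text
clock: 10.4
tool_pos: [0.6065, -0.0969, 0.2097]
eef_rot: [0.901, 0.435, 0.001, -0.0]
contact_force: [-0.4, -0.2, -0.7]
opening: 0.0
finger_force: 0.2
```

```bash
python3 -c "from h import *; rep()"
```

```text
t 10.4 modxy mm 48.7 -4.4 tip z 43.7 yaw 51.52 Mz [ 0.001  0.001 -1.   ] F [-0.45 -0.17 -0.71] op 0.00032019058761960395
F mod -0.25 -0.41 q [ 0.23  0.95 -0.26  1.72  0.43  0.52 -0.97]
```

Emit:
{"name": "play_rows", "arguments": {
  "rows": [
    [0, 0.004, 0, 0, 0, 0, 0],
    [0, 0.005, 0, 0, 0, 0, 0],
    [0, 0.005, 0, 0, 0, 0, 0],
    [0, 0.004, 0, 0, 0, 0, 0],
    [0, 0.002, 0, 0, 0, 0, 0]
  ]
}}

```text
clock: 11.02
tool_pos: [0.6189, -0.0816, 0.2098]
eef_rot: [0.901, 0.434, 0.0, 0.0]
contact_force: [-1.3, -1.1, -1.0]
opening: -0.001
finger_force: 0.9
```

```bash
python3 - <<'E'
from h import *
rep()
im=snap('side','s5.png')[200:290,260:380]; im=cv2.convertScaleAbs(im[:,:,::-1],alpha=1.8,beta=20)
cv2.imwrite('pics/c5.png',cv2.resize(im,None,fx=6.5,fy=6.5,interpolation=2))
E
```

```text
t 11.025 modxy mm 48.8 15.3 tip z 43.8 yaw 51.5 Mz [ 0.001  0.    -1.   ] F [-1.35 -1.13 -0.96] op -0.0010868618105118488
F mod -0.35 -1.72 q [ 0.2   0.96 -0.26  1.69  0.42  0.55 -0.98]
```

View pics/c5.png

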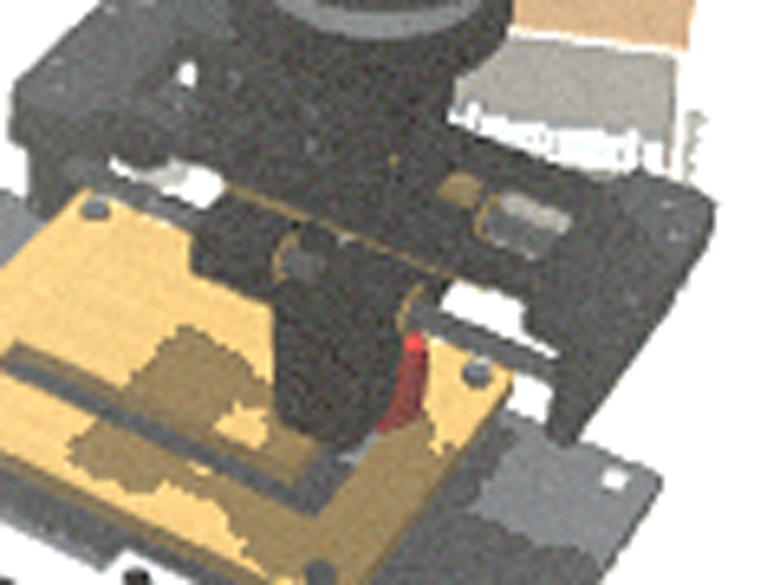

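The knob (red, at (405,385)) is travelling up the short leg ahead of the fingers. I'll creep to its end stop.

Emit:
{"name": "play_rows", "arguments": {
  "rows": [
    [0, 0.003, 0, 0, 0, 0, 0],
    [0, 0.002, 0, 0, 0, 0, 0],
    [0, 0.001, 0, 0, 0, 0, 0],
    [0, 0, 0, 0, 0, 0, 0]
  ]
}}

```text
clock: 11.58
tool_pos: [0.6224, -0.0771, 0.2098]
eef_rot: [0.901, 0.434, 0.0, 0.0]
contact_force: [0.3, -0.6, 0.1]
opening: 0.011
finger_force: 0.5
```

Emit:
{"name": "play_rows", "arguments": {
  "rows": [
    [0, 0.001, 0, 0, 0, 0, 0],
    [0, 0.001, 0, 0, 0, 0, 0]
  ]
}}

```text
clock: 11.82
tool_pos: [0.6235, -0.0758, 0.2098]
eef_rot: [0.901, 0.434, -0.0, 0.0]
contact_force: [-1.6, 0.2, -0.4]
opening: 0.001
finger_force: 0.8
```

Emit:
{"name": "play_rows", "arguments": {
  "rows": [
    [0, 0.001, 0, 0, 0, 0, 0],
    [0, 0, 0, 0, 0, 0, 0]
  ]
}}

```text
clock: 12.08
tool_pos: [0.6241, -0.0751, 0.2097]
eef_rot: [0.901, 0.434, -0.0, 0.0]
contact_force: [-0.8, -2.6, 0.9]
opening: 0.009
finger_force: 1.0
```

Emit:
{"name": "play_rows", "arguments": {
  "rows": [
    [0, 0.001, 0, 0, 0, 0, 0],
    [0, 0, 0, 0, 0, 0, 0]
  ]
}}

```text
clock: 12.32
tool_pos: [0.6244, -0.0747, 0.2097]
eef_rot: [0.901, 0.434, -0.001, 0.0]
contact_force: [-1.9, -3.6, 0.5]
opening: 0.006
finger_force: 2.0
```

```bash
python3 -c "from h import *; rep()"
```

```text
t 12.325 modxy mm 48.8 24.1 tip z 43.7 yaw 51.45 Mz [-0.001 -0.001 -1.   ] F [-1.9  -3.56  0.54] op 0.006287216720316469
F mod 0.73 -3.97 q [ 0.19  0.97 -0.26  1.67  0.41  0.56 -0.99]
```

Force is rising at y = 24.1, close to the 24.5 expected for the stop. One more nudge to confirm it.

Emit:
{"name": "play_rows", "arguments": {
  "rows": [
    [0, 0.0015, 0, 0, 0, 0, 0],
    [0, 0.001, 0, 0, 0, 0, 0],
    [0, 0, 0, 0, 0, 0, 0]
  ]
}}

```text
clock: 12.7
tool_pos: [0.6251, -0.0741, 0.2096]
eef_rot: [0.901, 0.434, -0.002, 0.001]
contact_force: [-4.5, -5.9, 3.8]
opening: 0.002
finger_force: 3.8
```

```bash
python3 -c "from h import *; rep()"
```

```text
t 12.7 modxy mm 49.0 25.0 tip z 43.6 yaw 51.39 Mz [-0.004 -0.003 -1.   ] F [-4.52 -5.92  3.81] op 0.002156595360106122
F mod 0.15 -7.45 q [ 0.18  0.97 -0.26  1.67  0.41  0.57 -0.99]
```

The knob is at the stop. Now I back off, lift, and move away.

Emit:
{"name": "play_rows", "arguments": {
  "rows": [
    [0, -0.015, 0, 0, 0, 0, 0],
    [0, -0.025, 0, 0, 0, 0, 0],
    [0, 0, 0, -0.05, 0, 0, 0],
    [0, 0, 0, -0.05, 0, 0, 0],
    [0, 0, 0, -0.05, 0, 0, 0],
    [0, 0, 0, -0.04, 0, 0, 0],
    [0, -0.05, -0.02, 0, 0, 0, 0],
    [0, -0.05, -0.02, 0, 0, 0, 0]
  ]
}}

```text
clock: 13.7
tool_pos: [0.5073, -0.1564, 0.4005]
eef_rot: [0.9, 0.435, 0.002, 0.001]
contact_force: [0.3, -1.1, 0.1]
opening: 0.006
finger_force: 0.0
```

Emit:
{"name": "play_rows", "arguments": {
  "rows": [
    [0, -0.05, 0, 0, 0, 0, 0],
    [0, -0.05, 0, 0, 0, 0, 0],
    [0, -0.05, 0, 0, 0, 0, 0],
    [0, -0.05, 0, 0, 0, 0, 0],
    [0, -0.05, 0, 0, 0, 0, 0],
    [0, -0.05, 0, 0, 0, 0, 0],
    [0, 0, 0, 0, 0, 0, 0],
    [0, 0, 0, 0, 0, 0, 0]
  ]
}}

```text
clock: 14.7
tool_pos: [0.3218, -0.3908, 0.3999]
eef_rot: [0.901, 0.435, 0.001, 0.0]
contact_force: [0.8, 0.4, 0.4]
opening: 0.005
finger_force: 0.0
```

```bash
python3 - <<'E'
from h import *
rep()
a=snap('side','s6.png')[190:330,190:390]; b=snap('top','t6.png')[130:270,240:440]
cv2.imwrite('pics/c6.png',cv2.resize(np.hstack([a,b])[:,:,::-1],None,fx=2,fy=2.,interpolation=2))
for l in('screw_box','driver','standoff_brass','standoff_black'): print(l,spot('top',l))
im=b; hsv=cv2.cvtColor(im,cv2.COLOR_RGB2HSV)[20:120,40:120]
m=((hsv[...,0]<8)|(hsv[...,0]>172))&(hsv[...,1]>150)&(hsv[...,2]>60)
v,u=np.nonzero(m); print(len(u))
w=ray('top',u.mean()+280,v.mean()+150,.056)[:2]-O; print(w@ex,w@ey)
E
```

```text
t 14.7 modxy mm 8.6 -411.8 tip z 233.9 yaw 51.54 Mz [ 0.002  0.    -1.   ] F [0.83 0.38 0.38] op 0.0050229935408032615
F mod 0.42 0.82 q [ 1.07  0.57 -0.43  1.92  0.34  0.73 -0.24]
screw_box [(0.63, array([0.7234, 0.0806, 0.0179])), (0.33, array([ 0.5657, -0.0766,  0.0178]))]
driver [(0.58, array([ 0.4024, -0.304 ,  0.0426]))]
standoff_brass [(0.54, array([ 0.401 , -0.1232,  0.0464]))]
standoff_black []
77
0.05317963437109241 0.04661372877865376
```

View pics/c6.png

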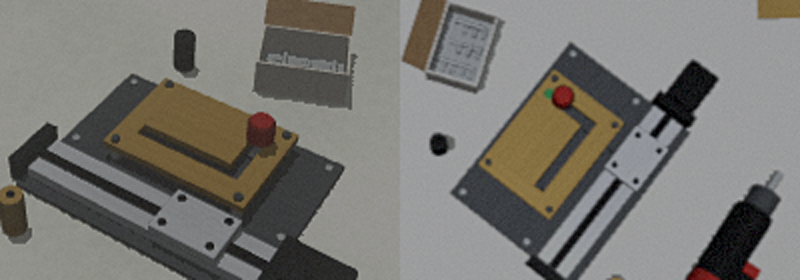

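The picture shows the knob (side crop (261,128), top crop (563,97)) at the end of the short leg beside the green dot. It measures y ≈ 46.6 mm. The box, driver and standoffs have not moved.

```bash
python3 -c "from plant import r; print(r.finish_job())"
```

```text
the job is handed in; nothing more can be done
None
```

The axis is parked and locked: I pushed the red knob to the corner and then fully home beside the green dot. It measured 46.6 mm along the 45 mm short leg, against the stop. The box, driver and standoffs look unmoved, the arm finished well clear, and I handed the job in at about 15 s of the 45 s allowed.

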